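Swing out a drone's tail arm and park its propeller

TASK

Set the drone up for its bench check: with a fingertip, push its half-folded tail arm (the one whose propeller stands crosswise) out to its stop, pointing straight back, and push that arm's propeller round until its blades lie in line with the arm, like the two front ones. Push gently and grip nothing: the drone stays standing where it is, not lifted or shoved about, and the things lying around it stay where they are.

Things in the scene. Friction and masses are not known exactly. Their poses are not given: they have to be found in the camera images.
- drone: three-armed drone, loose on two rubber skids, about 1.7 kg in all. Origin: on the bench under the hub's middle; x points to the nose (between the two fixed front arms), z up. Hub 140 x 84 mm, top 78 mm, white box on it to 89 mm; skids at y +-75 mm, x -96 to 106, 12 mm high. Front motors at x 125, y +-195 mm, their 170 mm propellers (top 118 mm) clipped in line with their arms; they do not turn
- tail_fold (a joint): upright hinge of the folding tail arm, rad. 0 = folded against the hub (pointing 88 degrees to the left of the nose, to drone +y); 1.6 = fully out at its hard stop, pointing straight back (drone -x). Grows counter-clockwise seen from above; friction of 0.15 N m keeps it where it is left
- boom: the folding tail arm: round black tube 18 mm thick, level, its axis 60 mm above the bench. Origin on the hinge axis at the tube's mid-height, at drone x -80 mm, y 0; x points along the arm to its motor, whose axis is 190 mm from the hinge. Bare tube from 15 to 168 mm; then a motor block 40 x 30 mm
- propeller (a joint): turn of the tail arm's propeller about its upright motor axis, rad, counter-clockwise from above; 0 or any multiple of pi = blades in line with the arm. Turns round both ways; friction of 0.015 N m keeps it where it is left
- blades: the tail arm's two-bladed grey propeller, level. Origin at its centre on the motor axis, 108 mm above the bench; x points along one blade. 170 mm tip to tip, 5 mm thick, 22 mm wide out to 52 mm from the axis, 16 mm beyond; nut to 10 mm above the origin. Below the blades, outside the motor (29 mm wide), 36 mm of air down to the arm tube
- battery: loose battery block 105 x 36 x 28 mm lying with x along its length; a bystander, origin at its underside (lying tools: at the bench under them)
- driver: loose screwdriver with black handle, 150 mm, lying along its x; a bystander, origin at its underside (lying tools: at the bench under them)
- jar: loose small clear jar, 48 mm wide, 55 mm tall; a bystander, origin at its underside (lying tools: at the bench under them)
- spare_motor: loose spare motor standing on its base, 29 mm wide, 36 mm tall; a bystander, origin at its underside (lying tools: at the bench under them)
- wrench: loose wrench, 130 mm, lying along its x; a bystander, origin at its underside (lying tools: at the bench under them)
- tin: loose metal tin 44 mm wide, 34 mm tall; a bystander, origin at its underside (lying tools: at the bench under them)
- mouse: loose black round computer mouse 60 mm wide, 34 mm tall, on the blue padded case; a bystander, origin at its underside (lying tools: at the bench under them)

How it is judged:
By the outcome, as a careful person would: the job done as asked, in the order asked, and still so for the second after the job is handed in, with the robot touching nothing.
It also fails if it takes over 67 s, if anything falls off the work surface, if the arm or the gripper's body presses on something with over 40 N, if the wrist force passes 120 N, or if a joint passes its speed limit or range.

ROBOT

A 6-joint arm with a two-finger parallel gripper is mounted at the origin on the work surface. World frame = base frame: x ahead of the robot, y to its left, z up, the work surface at z = 0. Lengths are in m, angles in rad, forces in N, time in s.
With the tool pointing down it reaches from about 0.375 to 0.975 m from the base axis. Payload 3.8 kg.
Tool frame: the origin (TCP) lies at the very end of the fingers, on their centre line; the grasp point (between the pads) lies 19 mm behind it (arm.tcp_to_grasp is the distance from the TCP to the grasp point, in m); x points along the fingers, y is the direction in which the jaws open and shut, and the axes are right-handed (so a half turn about x gives the same grasp; the last joint's range is limited). The gripper opens to 85 mm and grips with 20 to 120 N. Pads are 22 mm wide; open, the fingers measure 114 mm over their backs; the gripper's body (76 mm by 85 mm) begins 54 mm behind the grasp point. The pads swing forward as they close: fully open they stand 13 mm farther back than shut.
Start: joints at [-0.037, 0.264, 1.604, -0, 1.274, -0.037], TCP at [0.675, -0, 0.231] pointing down, gripper open.
Joint ranges: [-2.63, 2.63], [-0.94, 2.18], [0.31, 2.57], [-1.31, 4.45], [0, 2.66], [-2.55, 2.55]. Speed limits (rad/s): [2.57, 2.57, 3.14, 3.14, 3.14, 3.14].

INTERFACE

Orientations are given as a unit quaternion [x, y, z, w].
In Python, from plant import arm, vision gives the robot as it stands.
- The arm moves only by the tool move_arm, never from a script. Its argument "targets" is a list of rows, each a list of 5 numbers: the shift along the tool's x, y, z in m, then the turn about the tool's x in rad, then the closure, from 0 (fully open) to 1 (shut). A call has 1 to 10 rows; each row shifts and turns the commanded pose from where the row before left it, along the tool's axes as they then stand; what a row does not reach is not made up. A row lasts 1/10 s, in which the tool goes at most 50 mm and 8.59 degrees, less where a joint would pass 70% of its speed; a pose out of reach is approached as far as the arm can. A call is refused whole if a number of a shift passes 0.05 or a number of a turn 0.15, either way. A call with a gripper value outside its range is refused whole. The fingers move at their own pace and stop on an object; "squeeze" is the grip in N (left out, the last holds). Time passes only in rows, so rows that do not move let the fingers close. It gives the time, the measured TCP pose, the force and the opening at its end, in the units of the state.
- arm.get_state(): the state, without advancing time (a new reading comes with each control period).
- vision.snapshot(name): name is "scene" or "side" or "wrist"; returns (picture, depth): 480x640x3 uint8, blue, green, red; 480x640 float32, m along the optical axis (not along the pixel's ray), 0 where there is no reading.
- vision.calibration(name): a dict with "camera_matrix" (3x3 intrinsics, pixels), "R" (3x3) and "t" (3): a world point X has camera coordinates R X + t. Camera axes: x right, y down, z forward; pixel columns grow to the right and rows downward; lengths in m; the calibration is good to about 2 mm. A picture is of the moment at which its call begins: read the wrist's pose just before it. calibration takes no time and is no camera call; for the wrist camera it gives the pose at the moment of the call.
- arm.sign_off(): hands the job in, once; it reports no verdict.
The state is a dict: "t": time; "q": joint angles; "joint_vel": joint speeds; "joint_efforts": joint torques, N m; "eef_pos": TCP position; "eef_rot": TCP orientation; "contact_force": force on the tool from outside, world axes, zero at the start; "ft_torque": the same for the moment, N m; "opening": finger opening in m.
Only numpy, scipy, OpenCV 4.12 (cv2) and the standard library are available. Lean on these libraries where they do the work, as an engineer would, in place of code of your own. Each camera call takes 0.05 s, during which the arm holds its last target.

## Working session

There is one attempt and no reset: what is moved stays moved. The work goes in short steps, Python scripts to look and compute and a tool call to move; the robot and the scene stay as the last step left them, time stands still between calls to the robot, and variables do not carry over. Pictures are saved under pics/ and viewed, and the job is handed in when it is done.

Besides the shell and the picture viewer there is one more tool, called after "Call:" as name(argument=value, ...) on one line, values as JSON. move_arm: Moves the arm, as the interface text tells. Its arguments: {"type":"object","properties":{"targets":{"type":"array"},"squeeze":{"type":"number"}},"required":["targets"]}

```bash
mkdir -p pics; ls
python3 - <<'E'
from plant import arm, vision
import cv2,numpy as np
s=arm.get_state();print(s)
for n in ["scene","side","wrist"]:
    c=vision.calibration(n);p,d=vision.snapshot(n)
    cv2.imwrite(f"pics/{n}0.png",p);np.savez(f"pics/{n}0.npz",p=p,d=d,K=c["camera_matrix"],R=c["R"],t=c["t"])
    print(n,c["camera_matrix"],c["R"],c["t"])
E
```

```text
pics
{'t': 0.0, 'q': array([-3.69365623e-02,  2.64739182e-01,  1.60542852e+00,  1.31992702e-06,
        1.27367037e+00, -3.69108309e-02]), 'joint_vel': array([-1.25054197e-03, -4.72609636e-04, -1.25637981e-03,  6.75287452e-04,
       -1.86728683e-03,  4.61338566e-07]), 'joint_efforts': array([ 6.10465631e-04, -5.15121067e+01, -3.67308676e+01, -4.07824507e-05,
        1.31324201e-02,  1.46811578e-05]), 'eef_pos': array([6.74251594e-01, 1.56639905e-06, 2.29941989e-01]), 'eef_rot': array([ 0.49946629,  0.50057515, -0.50054614,  0.49941116]), 'contact_force': array([ 0.74829268, -0.1887597 ,  0.33691896]), 'ft_torque': array([0.02718188, 0.04385511, 0.01504343]), 'opening': 0.0856338475322378}
scene [[455.26189676   0.         315.81265473]
 [  0.         455.26189676 238.22853438]
 [  0.           0.           1.        ]] [[-0.31875241  0.94782308  0.00532017]
 [ 0.62744911  0.21521119 -0.74832597]
 [-0.71042559 -0.23519257 -0.66330983]] [ 0.34962943 -0.26423431  1.3797988 ]
side [[455.64154453   0.         312.70667339]
 [  0.         455.64154453 245.29040861]
 [  0.           0.           1.        ]] [[ 0.95829774 -0.28519096 -0.01820866]
 [-0.17562929 -0.53748912 -0.82477863]
 [ 0.22543245  0.79358148 -0.5651625 ]] [-0.62181498  0.08614865  0.99708686]
wrist [[391.92207544   0.         315.84937374]
 [  0.         391.92207544 234.37416092]
 [  0.           0.           1.        ]] [[ 9.99994660e-01 -1.23741068e-03 -3.02482334e-03]
 [-2.07971091e-04 -9.47767098e-01  3.18963139e-01]
 [-3.26151643e-03 -3.18960807e-01 -9.47762294e-01]] [-0.67259636 -0.04156743  0.38252424]
```

View pics/scene0.png

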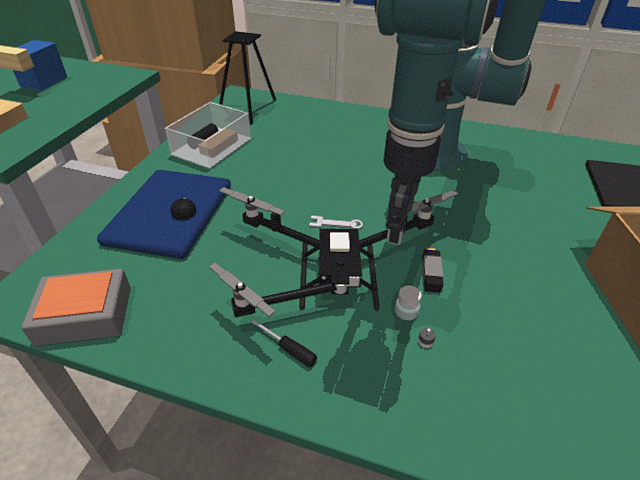

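View pics/side0.png

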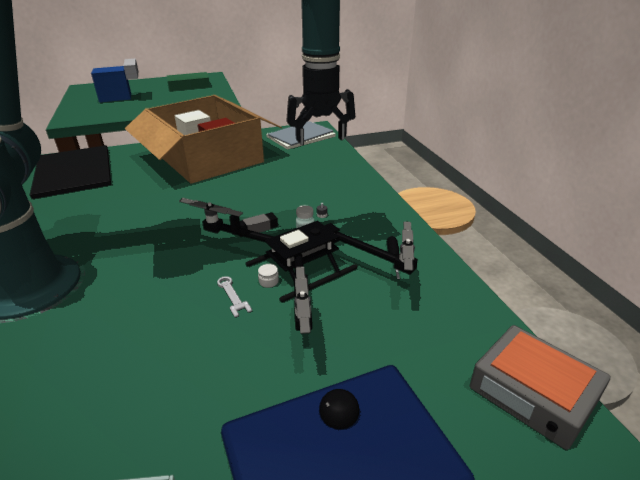

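View pics/wrist0.png

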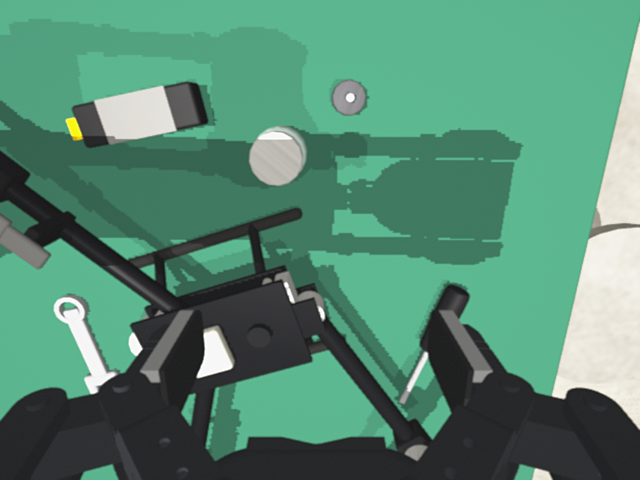

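The scene view shows the nose pointing toward the robot, with the front motors at about (252,212) and (425,210). The tail motor is at about (240,295) with its propeller crosswise. The screwdriver lies at about (290,345), with the jar at (408,303) and the spare motor at (427,338). Next I'll measure from depth.

```bash
cat > h.py <<'E'
import numpy as np,cv2
def load(n):
    z=np.load(f"pics/{n}.npz");return z["p"],z["d"],z["K"],z["R"],z["t"]
def cloud(d,K,R,t):
    v,u=np.mgrid[:480,:640]
    X=np.stack([(u-K[0,2])/K[0,0]*d,(v-K[1,2])/K[1,1]*d,d],-1)
    W=(X-t)@R; W[d==0]=np.nan; return W
def ray(u,v,h,K,R,t):
    c=-R.T@t; r=R.T@np.array([(u-K[0,2])/K[0,0],(v-K[1,2])/K[1,1],1]); return c+r*(h-c[2])/r[2]
E
python3 - <<'E'
from h import *
for n in ["scene0","side0"]:
    p,d,K,R,t=load(n);W=cloud(d,K,R,t)
    print(n,"bench z",np.nanmedian(W[300:310,200:210,2]) if n=="scene0" else np.nanmedian(W[330:340,120:160,2]))
    hsv=cv2.cvtColor(p,cv2.COLOR_BGR2HSV).astype(int)
    # propellers
    m=(W[...,2]>.098)&(W[...,2]<.13)&(W[...,0]>.3)&(W[...,0]<1.05)&(np.abs(W[...,1])<.5)&(hsv[...,1]<70)&(hsv[...,2]>50)
    nc,l,st,ce=cv2.connectedComponentsWithStats(m.astype(np.uint8),connectivity=8)
    for i in range(1,nc):
        if st[i,4]<40: continue
        P=W[l==i]; c=P.mean(0); _,_,V=np.linalg.svd(P[:,:2]-c[:2],full_matrices=False)
        s=(P[:,:2]-c[:2])@V[0]
        print("prop",ce[i].round(),st[i,4],"c",c.round(3),"dir",np.degrees(np.arctan2(V[0,1],V[0,0])).round(1),"ext",s.min().round(3),s.max().round(3),"mid",(c[:2]+V[0]*(s.min()+s.max())/2).round(3))
    # other objects above table
    m=(W[...,2]>.012)&(W[...,2]<.099)&(W[...,0]>.3)&(W[...,0]<1.1)&(np.abs(W[...,1])<.6)
    nc,l,st,ce=cv2.connectedComponentsWithStats(m.astype(np.uint8),connectivity=8)
    for i in range(1,nc):
        if st[i,4]<60: continue
        P=W[l==i]; print("obj",ce[i].round(),st[i,4],P.min(0).round(3),P.max(0).round(3))
    hub=(hsv[...,1]<60)&(hsv[...,2]>150)&(W[...,2]>.082)&(W[...,2]<.095)
    if hub.sum(): print("whitebox",np.median(W[hub],0).round(3),hub.sum())
E
```

```text
scene0 bench z -0.0011530769564026691
prop [236. 195.] 201 c [ 0.527 -0.381  0.109] dir 76.7 ext -0.047 0.042 mid [ 0.527 -0.383]
prop [440. 197.] 202 c [0.387 0.055 0.11 ] dir -41.1 ext -0.047 0.044 mid [0.386 0.056]
prop [264. 207.] 241 c [ 0.545 -0.305  0.108] dir -98.4 ext -0.045 0.046 mid [ 0.545 -0.305]
prop [419. 207.] 139 c [0.435 0.015 0.108] dir -44.3 ext -0.028 0.03 mid [0.435 0.015]
prop [242. 290.] 775 c [ 0.781 -0.247  0.109] dir 64.7 ext -0.089 0.081 mid [ 0.779 -0.251]
obj [205. 153.] 113 [ 0.3   -0.6    0.012] [ 0.309 -0.584  0.089]
obj [179. 217.] 4515 [ 0.367 -0.6    0.012] [ 0.676 -0.456  0.064]
obj [322. 257.] 4555 [ 0.482 -0.366  0.012] [ 0.761 -0.033  0.099]
obj [420. 220.] 419 [ 0.405 -0.008  0.047] [0.474 0.05  0.099]
obj [617. 280.] 2605 [0.377 0.389 0.012] [0.585 0.463 0.099]
obj [432. 269.] 722 [0.458 0.043 0.012] [0.581 0.098 0.032]
obj [ 82. 308.] 5266 [ 0.767 -0.6    0.012] [ 0.95  -0.466  0.066]
obj [408. 301.] 652 [0.62  0.015 0.012] [0.669 0.061 0.058]
obj [241. 307.] 354 [ 0.77  -0.274  0.047] [ 0.8   -0.228  0.099]
obj [292. 347.] 625 [ 0.77  -0.23
[... 468 characters left out ...]
 -0.305  0.11 ] dir -102.4 ext -0.047 0.045 mid [ 0.538 -0.305]
prop [303. 314.] 411 c [ 0.52  -0.386  0.109] dir -102.1 ext -0.048 0.042 mid [ 0.521 -0.383]
obj [216. 156.] 2431 [0.305 0.386 0.012] [0.62  0.586 0.099]
obj [290. 142.] 61 [0.711 0.552 0.012] [0.761 0.6   0.019]
obj [321. 209.] 80 [0.685 0.068 0.013] [0.711 0.099 0.035]
obj [302. 240.] 4978 [ 0.387 -0.283  0.012] [0.824 0.096 0.099]
obj [267. 274.] 337 [ 0.482 -0.174  0.012] [ 0.524 -0.129  0.036]
obj [296. 319.] 92 [ 0.511 -0.363  0.048] [ 0.519 -0.325  0.099]
obj [525. 368.] 5687 [ 0.76  -0.6    0.012] [ 0.94  -0.469  0.067]
obj [327. 427.] 14712 [ 0.359 -0.6    0.014] [ 0.667 -0.461  0.065]
whitebox [0.568 2.21  0.088] 1117
```

Run:
```python
from h import *
def lin(P):
    c=P.mean(0); _,_,V=np.linalg.svd(P-c,full_matrices=False); s=(P-c)@V[0]
    k=np.abs((P-c)@V[1])<.02; return c,V[0],s.min(),s.max()
H=np.array([.667,-.093]);a=np.radians(-55.6);u=np.array([np.cos(a),np.sin(a)]);n=np.array([-u[1],u[0]])
for nm in ["scene0","side0","wrist0"]:
    p,d,K,R,t=load(nm);W=cloud(d,K,R,t)
    r=(W[...,:2]-H)@u; l=(W[...,:2]-H)@n
    m=(r>.04)&(r<.155)&(np.abs(l)<.022)&(W[...,2]>.052)&(W[...,2]<.075)
    P=W[m]; top=P[P[:,2]>np.percentile(P[:,2],50)]
    c,v,s0,s1=lin(top[:,:2]); ang=np.degrees(np.arctan2(v[1],v[0]))
    print(nm,m.sum(),"zmax",P[:,2].max().round(3),"line ang",ang.round(1),"lateral at c",((c-H)@n).round(4),"r",((c-H)@u).round(3))
    # hub top
    m=(np.abs(W[...,2]-.078)<.003)&(np.hypot(W[...,0]-.591,W[...,1]+.118)<.1)
    if m.sum()>50:
        q=W[m][:,:2].astype(np.float32); print(" hub",m.sum(),cv2.minAreaRect(q))
```

```text
scene0 562 zmax 0.071 line ang -55.0 lateral at c 0.0025 r 0.099
 hub 1518 ((0.60359787940979, -0.11587998270988464), (0.1614961177110672, 0.08267379552125931), 18.290388107299805)
side0 398 zmax 0.07 line ang -55.4 lateral at c -0.0055 r 0.101
 hub 1053 ((0.5976293683052063, -0.1179695874452591), (0.16106171905994415, 0.08759602159261703), 17.66513442993164)
wrist0 1963 zmax 0.073 line ang -55.3 lateral at c -0.001 r 0.095
 hub 8800 ((0.5993782877922058, -0.11573787778615952), (0.1605391651391983, 0.08478271961212158), 17.52434730529785)
```

Call:
move_arm(targets=[[0,0.01,0.04,0,1],[0,0.008,0.045,0,1],[0,0,0.045,0,1],[0,0,0.045,0,1],[0,0,0.034,0,1],[0,0,0,-0.15,1],[0,0,0,-0.15,1],[0,0,0,-0.15,1],[0,0,0,-0.15,1],[0,0,0,0,1]])

```text
t: 1.15
eef_pos: [0.6927, -0.2091, 0.2307]
eef_rot: [0.33, 0.626, -0.33, 0.625]
contact_force: [0.2, -0.5, -0.7]
opening: 0.0004
```

```bash
cat > st.py <<'E'
from plant import arm
import numpy as np
from scipy.spatial.transform import Rotation as Ro
s=arm.get_state(); R=Ro.from_quat(s["eef_rot"]).as_matrix()
print("t",round(s["t"],2),"pos",s["eef_pos"].round(4),"yaw",np.degrees(np.arctan2(R[1,1],R[0,1])).round(2),"tx",R[:,0].round(3),"F",s["contact_force"].round(2),"q6",s["q"][5].round(2),"op",round(s["opening"],4))
p=s["eef_pos"][:2]
a=np.radians(-55.4);u=np.array([np.cos(a),np.sin(a)]);n=np.array([-u[1],u[0]]);H=np.array([.667,-.093])
print("r,lat",((p-H)@u).round(4),((p-H)@n).round(4), "from hinge r/ang",np.hypot(*(p-H)).round(4),np.degrees(np.arctan2(*(p-H)[::-1])).round(2))
E
python3 st.py;  python3 - <<'E'
from plant import vision
import cv2
cv2.imwrite("pics/wrist1.png",vision.snapshot("wrist")[0])
cv2.imwrite("pics/side1.png",vision.snapshot("side")[0])
E
```

```text
t 1.15 pos [ 0.6927 -0.2091  0.2307] yaw 34.39 tx [-0.001  0.    -1.   ] F [ 0.2  -0.47 -0.71] q6 -0.93 op 0.0004
r,lat 0.1101 -0.0447 from hinge r/ang 0.1189 -77.51
```

View pics/wrist1.png

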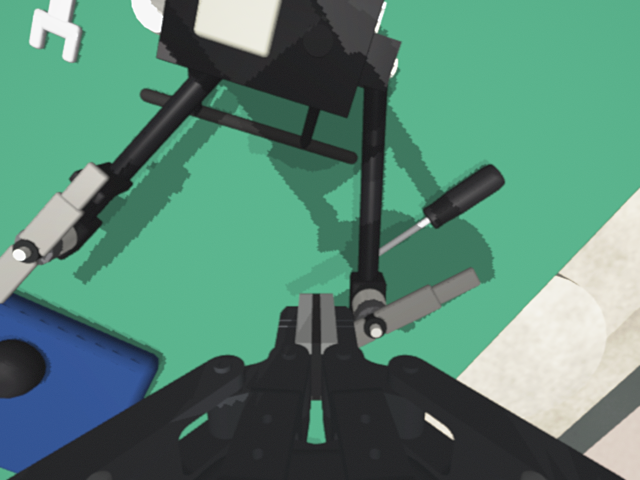

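View pics/side1.png

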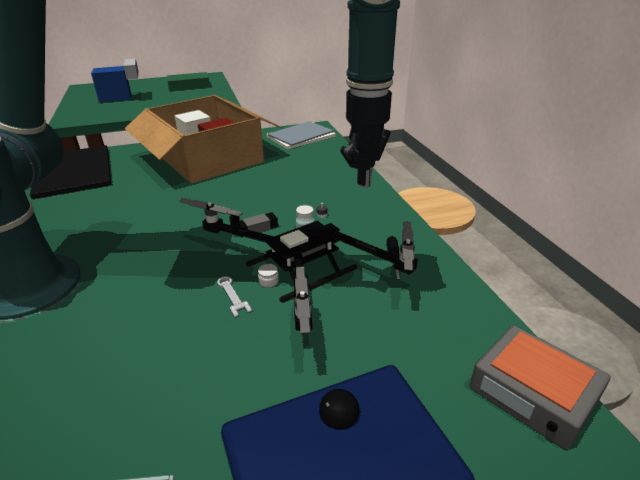

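The wrist view shows the shut fingertip at (316,300), beside the bare tube at column 370 and clear of it. The tail motor is at (370,310) and the driver at (460,200). I'll descend now.

Call:
move_arm(targets=[[0.045,0,0,0,1],[0.045,0,0,0,1],[0.04,0,0,0,1],[0.03,0,0,0,1],[0.021,0,0,0,1],[0,0,0,0,1],[0,0.008,0,0,1],[0,0.004,0,0,1]])

```text
t: 2.05
eef_pos: [0.7052, -0.2023, 0.0527]
eef_rot: [0.331, 0.624, -0.33, 0.627]
contact_force: [-0.4, -0.2, 1.0]
opening: -0.0
```

```bash
python3 st.py;  python3 - <<'E'
from plant import vision
import cv2
cv2.imwrite("pics/wrist2.png",vision.snapshot("wrist")[0])
E
```

```text
t 2.05 pos [ 0.7052 -0.2023  0.0527] yaw 34.33 tx [ 0.004 -0.001 -1.   ] F [-0.36 -0.2   0.98] q6 -0.91 op -0.0
r,lat 0.1117 -0.0306 from hinge r/ang 0.1158 -70.73
```

View pics/wrist2.png

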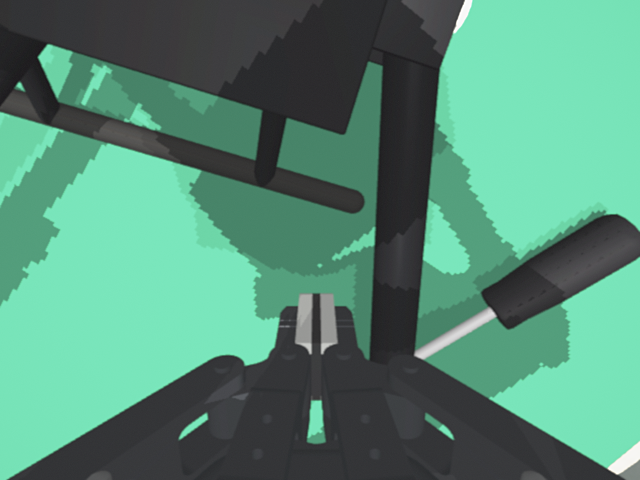

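The tip is at z 0.053, 31 mm beside the tube's axis, and above both the driver and the skid. I'll ease into contact and then start along the arc.

Call:
move_arm(targets=[[0.002,0.003,0,0,1],[0,0.003,0,0,1],[0,0.003,0,0,1],[0,0.003,0.0005,-0.02,1],[0,0.0035,0.0007,-0.03,1],[0,0.0045,0.001,-0.04,1],[0,0.0045,0.001,-0.04,1],[0,0.0045,0.001,-0.04,1]])

```text
t: 2.9
eef_pos: [0.7285, -0.1881, 0.0481]
eef_rot: [0.275, 0.652, -0.275, 0.651]
contact_force: [-2.3, -0.5, 0.7]
opening: 0.0001
```

```bash
python3 st.py;  python3 - <<'E'
from plant import vision
import cv2
cv2.imwrite("pics/wrist3.png",vision.snapshot("wrist")[0])
E
```

```text
t 2.9 pos [ 0.7285 -0.1881  0.0481] yaw 44.28 tx [-0.001  0.    -1.   ] F [-2.28 -0.46  0.66] q6 -1.06 op 0.0001
r,lat 0.1132 -0.0034 from hinge r/ang 0.1132 -57.12
```

View pics/wrist3.png

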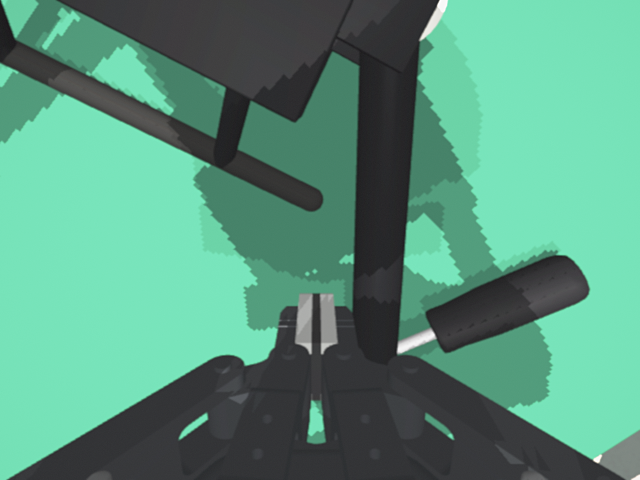

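The tube now sits against the finger at about (365,310), and the force is about 2 N. I'll continue the arc.

Call:
move_arm(targets=[[0,0.0055,0.0012,-0.05,1],[0,0.0055,0.0012,-0.05,1],[0,0.0055,0.0012,-0.05,1],[0,0.0055,0.0012,-0.05,1],[0,0.0055,0.0012,-0.05,1],[0,0.0055,0.0012,-0.05,1],[0,0.0055,0.0012,-0.05,1],[0,0.0055,0.0012,-0.05,1],[0,0.0055,0.0012,-0.05,1],[0,0.0055,0.0012,-0.05,1]])

```text
t: 3.95
eef_pos: [0.7678, -0.149, 0.0477]
eef_rot: [0.105, 0.7, -0.105, 0.699]
contact_force: [-2.1, -1.3, -0.4]
opening: 0.0001
```

```bash
python3 st.py;  python3 - <<'E'
from plant import vision
import cv2
cv2.imwrite("pics/wrist4.png",vision.snapshot("wrist")[0])
cv2.imwrite("pics/scene4.png",vision.snapshot("scene")[0])
E
```

```text
t 3.95 pos [ 0.7678 -0.149   0.0477] yaw 72.9 tx [-0.001 -0.    -1.   ] F [-2.05 -1.28 -0.41] q6 -1.5 op 0.0001
r,lat 0.1033 0.0512 from hinge r/ang 0.1153 -29.05
```

View pics/wrist4.png

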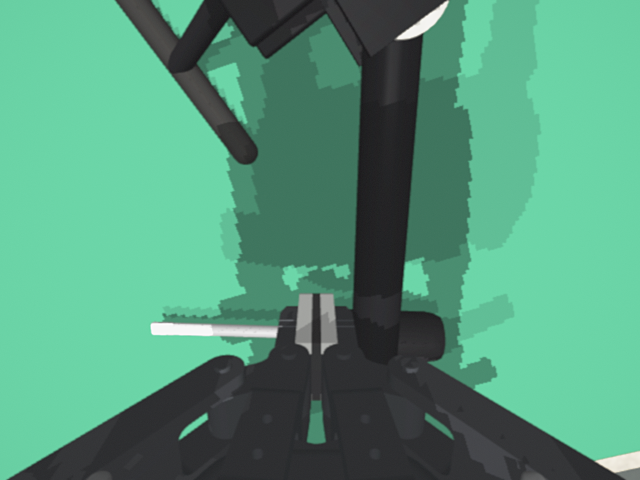

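View pics/scene4.png

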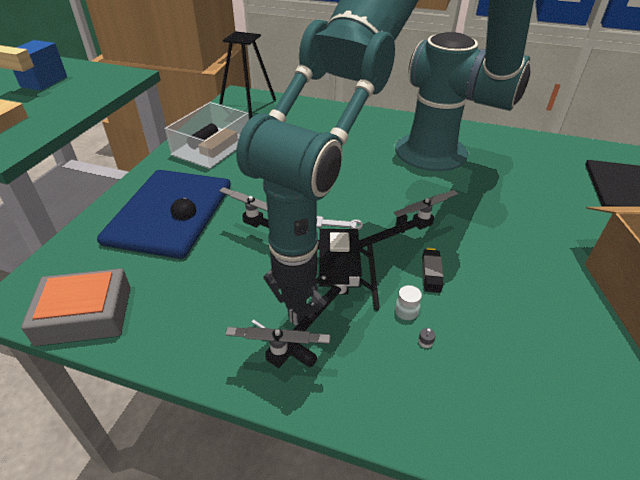

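The arm follows, the prop still stands crosswise and the drone hasn't moved. About 35° remain.

Call:
move_arm(targets=[[0,0.0055,0.0012,-0.05,1],[0,0.0055,0.0012,-0.05,1],[0,0.0055,0.0012,-0.05,1],[0,0.0055,0.0012,-0.05,1],[0,0.0055,0.0012,-0.05,1],[0,0.0055,0.0012,-0.05,1],[0,0.0055,0.0012,-0.05,1],[0,0.0055,0.0012,-0.05,1],[0,0.0055,0.0012,-0.05,1],[0,0.0022,0.0005,-0.02,1]])

```text
t: 5.05
eef_pos: [0.7838, -0.099, 0.0481]
eef_rot: [-0.06, 0.705, 0.06, 0.704]
contact_force: [-0.4, -1.6, -0.5]
opening: -0.0001
```

```bash
python3 st.py
cat > tub.py <<'E'
import sys
from h import *
from plant import vision
H=np.array([.667,-.093])
tag=sys.argv[1]
for nm in sys.argv[2:]:
    c=vision.calibration(nm);p,d=vision.snapshot(nm);K,R,t=c["camera_matrix"],c["R"],c["t"]
    cv2.imwrite(f"pics/{nm}{tag}.png",p)
    W=cloud(d,K,R,t); D=W[...,:2]-H; rr=np.hypot(D[...,0],D[...,1]); th=np.degrees(np.arctan2(D[...,1],D[...,0]))
    dark=p.max(2)<90
    m=dark&(rr>.03)&(rr<.165)&(th>-60)&(th<40)&(W[...,2]>.060)&(W[...,2]<.0745)
    P=W[m][:,:2]
    if len(P)>30:
        l=cv2.fitLine(P.astype(np.float32),cv2.DIST_HUBER,0,.01,.01).ravel(); print(nm,"tube",len(P),"ang",np.degrees(np.arctan(l[1]/l[0])).round(1),"pt",l[2:].round(3))
    m=(np.abs(W[...,2]-.078)<.003)&(np.hypot(W[...,0]-.591,W[...,1]+.118)<.11)&dark
    if m.sum()>100: print(" hub",m.sum(),np.array(cv2.minAreaRect(W[m][:,:2].astype(np.float32))[0]).round(4),cv2.minAreaRect(W[m][:,:2].astype(np.float32))[2])
    hsv=cv2.cvtColor(p,cv2.COLOR_BGR2HSV).astype(int)
    m=(W[...,2]>.102)&(W[...,2]<.116)&(W[...,0]>.66)&(W[...,0]<1.0)&(W[...,1]>-.3)&(W[...,1]<.15)&(hsv[...,1]<70)&(hsv[...,2]>70)
    P=W[m]
    if len(P)>60:
        l=cv2.fitLine(P[:,:2].astype(np.float32),cv2.DIST_HUBER,0,.01,.01).ravel(); s=(P[:,:2]-l[2:])@l[:2]; print(" prop",len(P),"ang",np.degrees(np.arctan2(l[1],l[0])).round(1),"ends",(l[2:]+l[:2]*s.min()).round(3),(l[2:]+l[:2]*s.max()).round(3))
E
python3 tub.py 5 wrist scene side
```

```text
t 5.05 pos [ 0.7838 -0.099   0.0481] yaw 99.71 tx [-0. -0. -1.] F [-0.43 -1.58 -0.5 ] q6 -1.9 op -0.0001
r,lat 0.0712 0.0928 from hinge r/ang 0.117 -2.92
wrist tube 14339 ang 8.5 pt [ 0.738 -0.085]
 hub 2210 [ 0.6739 -0.0924] 17.457761764526367
 prop 787 ang -82.8 ends [ 0.766 -0.055] [ 0.776 -0.132]
scene tube 262 ang 16.0 pt [ 0.795 -0.079]
 hub 598 [ 0.595 -0.091] 15.911528587341309
 prop 1088 ang -50.8 ends [0.804 0.001] [ 0.911 -0.13 ]
side tube 238 ang -4.6 pt [ 0.747 -0.092]
 hub 1012 [ 0.5979 -0.1184] 16.958404541015625
```

View pics/wrist5.png

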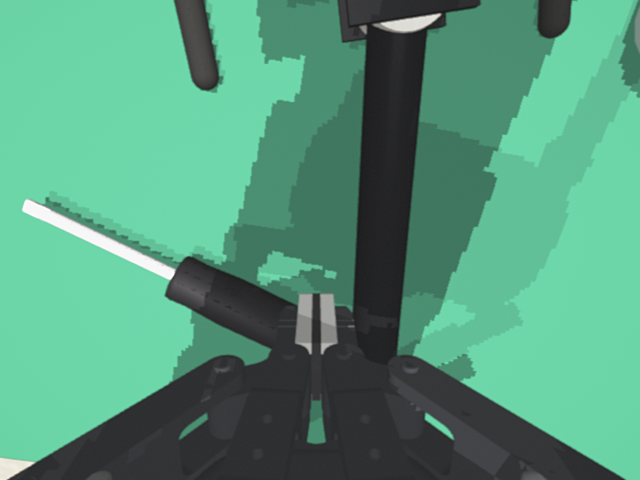

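Tube angle is about 8.5 to 9°, against a stop near 17.7°. I'll go slower from here, watching the force.

Call:
move_arm(targets=[[0,0.0028,0.0006,-0.025,1],[0,0.0028,0.0006,-0.025,1],[0,0.0028,0.0006,-0.025,1],[0,0.0022,0.0005,-0.02,1],[0,0.0022,0.0005,-0.02,1],[0,0.0011,0.0002,-0.01,1]])

```text
t: 5.8
eef_pos: [0.7839, -0.0844, 0.0483]
eef_rot: [-0.104, 0.699, 0.104, 0.699]
contact_force: [0.1, -0.7, -0.2]
opening: -0.0001
```

```bash
python3 st.py; python3 tub.py 6 wrist
```

```text
t 5.8 pos [ 0.7839 -0.0844  0.0483] yaw 106.93 tx [-0.  0. -1.] F [ 0.12 -0.73 -0.21] q6 -2.01 op -0.0001
r,lat 0.0593 0.1011 from hinge r/ang 0.1172 4.2
wrist tube 14269 ang 15.1 pt [ 0.75  -0.073]
 hub 2109 [ 0.6748 -0.092 ] 17.508153915405273
 prop 931 ang -71.1 ends [ 0.759 -0.044] [ 0.787 -0.124]
```

Call:
move_arm(targets=[[0,0.0012,0,-0.01,1],[0,0.0012,0,-0.01,1],[0,0.001,0,0,1]])

```text
t: 6.15
eef_pos: [0.7832, -0.0813, 0.0484]
eef_rot: [-0.111, 0.698, 0.111, 0.699]
contact_force: [0.8, -0.5, -1.0]
opening: 0.0
```

Call:
move_arm(targets=[[0,0.0008,0,0,1],[0,0.0006,0,0,1]])

```text
t: 6.35
eef_pos: [0.783, -0.0806, 0.0485]
eef_rot: [-0.111, 0.698, 0.11, 0.699]
contact_force: [3.1, -2.9, -1.0]
opening: 0.0002
```

```bash
python3 st.py; python3 tub.py 7 wrist
```

```text
t 6.35 pos [ 0.783  -0.0806  0.0485] yaw 108.0 tx [ 0.001 -0.001 -1.   ] F [ 3.13 -2.9  -1.  ] q6 -2.02 op 0.0002
r,lat 0.0557 0.1025 from hinge r/ang 0.1167 6.09
wrist tube 14169 ang 17.7 pt [ 0.738 -0.073]
 hub 2100 [ 0.6749 -0.0917] 18.130781173706055
 prop 946 ang -70.3 ends [ 0.759 -0.04 ] [ 0.788 -0.123]
```

Call:
move_arm(targets=[[0,0.0005,0,0,1],[0,0,0,0,1]])

```text
t: 6.6
eef_pos: [0.7827, -0.0798, 0.0485]
eef_rot: [-0.111, 0.698, 0.11, 0.699]
contact_force: [3.9, -3.0, -0.4]
opening: -0.0
```

```bash
python3 st.py; python3 tub.py 8 wrist
```

```text
t 6.6 pos [ 0.7827 -0.0798  0.0485] yaw 108.0 tx [ 0.001 -0.    -1.   ] F [ 3.88 -3.04 -0.43] q6 -2.02 op -0.0
r,lat 0.0549 0.1027 from hinge r/ang 0.1164 6.49
wrist tube 14163 ang 16.8 pt [ 0.74  -0.072]
 hub 2122 [ 0.6746 -0.0912] 18.055644989013672
 prop 959 ang -73.5 ends [ 0.76  -0.039] [ 0.785 -0.124]
```

The force has reached about 4 N with the tube at roughly 17 to 18°, so it looks to be at the stop. I'll back off, rise and look.

Call:
move_arm(targets=[[0,-0.01,0,0,1],[0,-0.02,0,0,1],[0,-0.02,0,0,1],[-0.03,0,0,0,1],[-0.045,0,0,0,1],[-0.045,0,0,0,1],[0,-0.05,0,0,1],[0,-0.05,0,0,1],[0,-0.03,0,0,1],[0,0,0,0,1]])

```text
t: 7.65
eef_pos: [0.8376, -0.2587, 0.1673]
eef_rot: [-0.109, 0.699, 0.108, 0.699]
contact_force: [0.1, -0.5, -0.1]
opening: -0.0001
```

```bash
python3 st.py; python3 tub.py 9 wrist scene side
```

```text
t 7.65 pos [ 0.8376 -0.2587  0.1673] yaw 107.66 tx [-0.    -0.002 -1.   ] F [ 0.11 -0.51 -0.14] q6 -2.21 op -0.0001
r,lat 0.2332 0.0463 from hinge r/ang 0.2378 -44.16
wrist tube 3585 ang 20.4 pt [ 0.772 -0.067]
 hub 277 [ 0.6642 -0.1371] 22.23394012451172
 prop 3080 ang -38.6 ends [ 0.845 -0.042] [ 0.907 -0.091]
scene tube 531 ang 17.9 pt [ 0.757 -0.067]
 hub 1450 [ 0.6036 -0.1157] 18.286684036254883
 prop 1117 ang -42.0 ends [0.788 0.021] [ 0.913 -0.092]
side tube 266 ang 18.6 pt [ 0.77  -0.067]
 hub 1017 [ 0.5974 -0.1177] 17.7180118560791
 prop 270 ang -42.0 ends [0.782 0.018] [ 0.906 -0.094]
```

View pics/wrist9.png

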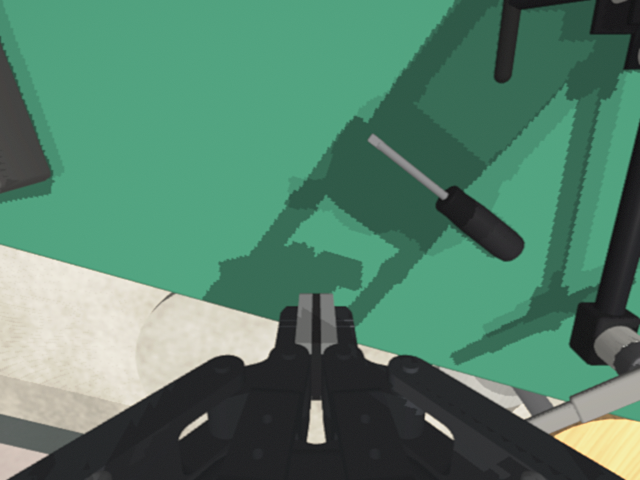

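View pics/scene9.png

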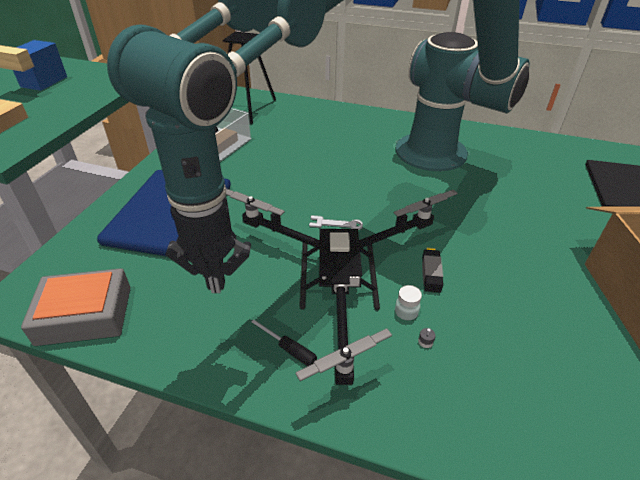

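Views 9: the hub is unmoved (0.6036,-0.1157), as before. The tail arm is at about 18°, in line with the body at 17.7 to 18.3°. The prop centre is at (0.847,-0.037), at -42°, so it needs about 60° counter-clockwise, which I'll do by pushing the outer right-hand blade.

Call:
move_arm(targets=[[0,0.032,0.018,0.1,1],[0,0.035,0.014,0,1],[0,0,0,0,1]])

```text
t: 8.1
eef_pos: [0.8522, -0.1699, 0.1685]
eef_rot: [-0.077, 0.703, 0.079, 0.703]
contact_force: [0.2, -0.6, 0.1]
opening: 0.0002
```

```bash
cat > st2.py <<'E'
import numpy as np
from plant import arm
from scipy.spatial.transform import Rotation as Ro
s=arm.get_state(); R=Ro.from_quat(s["eef_rot"]).as_matrix(); g=np.array([.867,-.116,.093])-s["eef_pos"]
yaw=np.degrees(np.arctan2(R[1,1],R[0,1]))
print("t",round(s["t"],2),"pos",s["eef_pos"].round(4),"yaw",yaw.round(2),"F",s["contact_force"].round(2),"q",s["q"].round(2))
print("to start, tool axes",(R.T@g).round(4),"turn",np.radians(yaw-48).round(3))
c=np.array([.847,-.037]);D=s["eef_pos"][:2]-c;ty=R[:2,1];tz=R[:2,2]
print("rel prop in tool frame: r",(D@tz).round(4),"lat",(D@ty).round(4))
E
python3 st2.py
```

```text
t 8.1 pos [ 0.8522 -0.1699  0.1685] yaw 102.63 F [ 0.22 -0.59  0.12] q [-0.23  0.67  1.14  0.    1.33 -2.02]
to start, tool axes [0.0757 0.0491 0.0262] turn 0.953
rel prop in tool frame: r -0.024 lat -0.1308
```

Call:
move_arm(targets=[[0,0.049,0.026,0,1],[0,0,0,0.14,1],[0,0,0,0.14,1],[0,0,0,0.14,1],[0,0,0,0.14,1],[0,0,0,0.14,1],[0,0,0,0.14,1],[0,0,0,0.11,1],[0,0,0,0,1]])

```text
t: 9.0
eef_pos: [0.8646, -0.1284, 0.1686]
eef_rot: [0.254, 0.66, -0.254, 0.66]
contact_force: [0.2, -1.0, -0.3]
opening: -0.0001
```

```bash
python3 st2.py; python3 tub.py 10 wrist
```

```text
t 9.0 pos [ 0.8646 -0.1284  0.1686] yaw 47.92 F [ 0.23 -1.05 -0.35] q [-0.18  0.68  1.12  0.    1.34 -1.01]
to start, tool axes [ 0.0756  0.0108 -0.0065] turn -0.001
rel prop in tool frame: r 0.0743 lat -0.0561
wrist tube 5909 ang 19.6 pt [ 0.775 -0.06 ]
 prop 10618 ang -42.1 ends [ 0.808 -0.001] [ 0.909 -0.093]
```

View pics/wrist10.png

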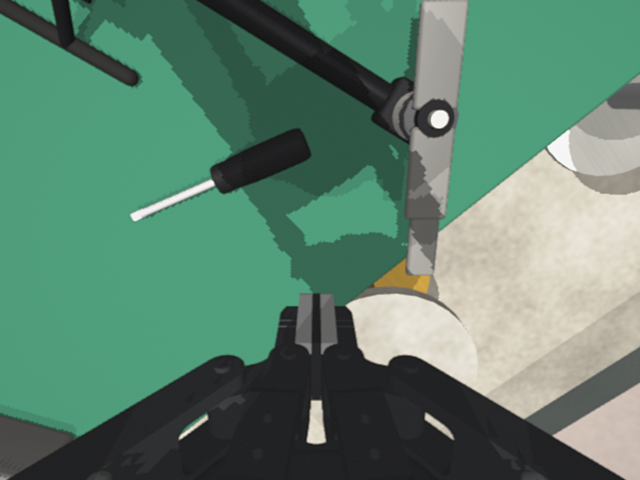

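The blade runs from (440,10) to (420,275), and the finger is to its right side with clearance. I'll descend to z 0.095.

Call:
move_arm(targets=[[0.03,0,-0.006,0,1],[0.03,0,0,0,1],[0.014,0,0,0,1],[0,0.01,0,0,1],[0,0.01,0,0,1],[0,0,0,0,1]])

```text
t: 9.65
eef_pos: [0.8766, -0.1089, 0.097]
eef_rot: [0.254, 0.659, -0.253, 0.662]
contact_force: [-0.3, -0.2, 0.3]
opening: -0.0001
```

```bash
python3 st2.py; python3 tub.py 11 wrist side
```

```text
t 9.65 pos [ 0.8766 -0.1089  0.097 ] yaw 47.96 F [-0.3  -0.2   0.29] q [-0.15  0.74  1.16  0.    1.24 -0.99]
to start, tool axes [ 0.0039 -0.0117 -0.0024] turn -0.001
rel prop in tool frame: r 0.0701 lat -0.0336
wrist tube 8761 ang 20.7 pt [ 0.787 -0.056]
 prop 20669 ang -42.4 ends [ 0.817 -0.009] [ 0.909 -0.093]
side tube 267 ang 17.6 pt [ 0.745 -0.074]
 hub 998 [ 0.5974 -0.1178] 17.726308822631836
 prop 158 ang -44.7 ends [0.781 0.018] [ 0.9   -0.099]
```

View pics/wrist11.png

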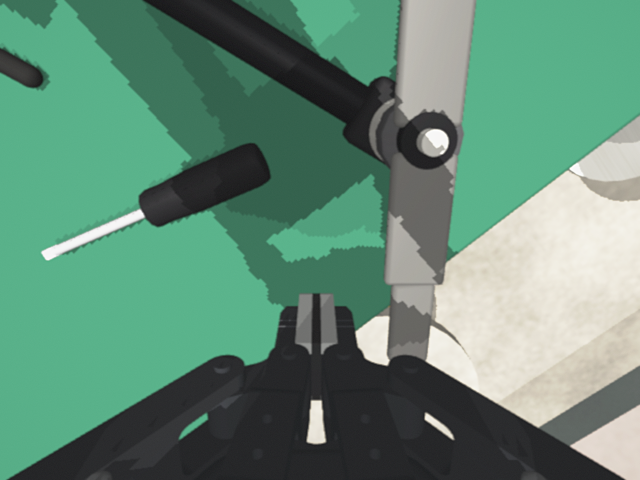

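View pics/side11.png

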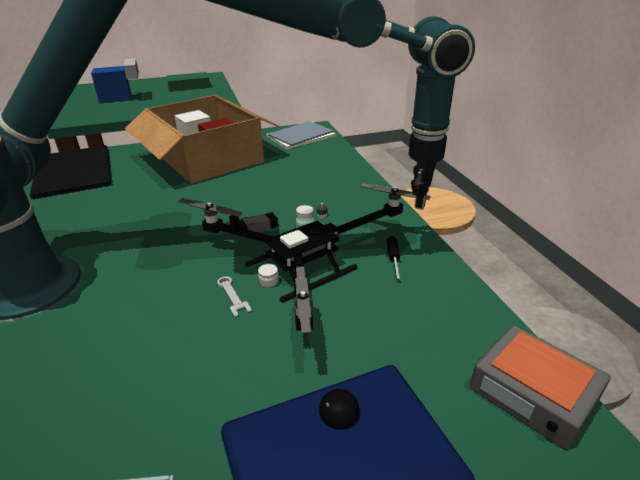

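The tip's side faces the blade edge, with an 11 mm gap. Contact and arc next.

Call:
move_arm(targets=[[0.002,0.004,0,0,1],[0,0.004,0,0,1],[0,0.003,0,0,1],[0,0.0035,0.0011,-0.05,1],[0,0.0035,0.0011,-0.05,1],[0,0.0035,0.0011,-0.05,1],[0,0.0035,0.0011,-0.05,1],[0,0.0035,0.0011,-0.05,1],[0,0.0035,0.0011,-0.05,1],[0,0,0,0,1]])

```text
t: 10.75
eef_pos: [0.8989, -0.0887, 0.0922]
eef_rot: [0.153, 0.69, -0.153, 0.69]
contact_force: [-0.1, -0.6, -0.5]
opening: -0.0002
```

```bash
python3 st2.py; python3 tub.py 12 wrist
```

```text
t 10.75 pos [ 0.8989 -0.0887  0.0922] yaw 65.06 F [-0.07 -0.59 -0.53] q [-0.13  0.79  1.09  0.    1.26 -1.26]
to start, tool axes [-0.0009 -0.0382 -0.0175] turn 0.298
rel prop in tool frame: r 0.0689 lat -0.025
wrist tube 5577 ang 26.4 pt [ 0.808 -0.049]
 prop 21398 ang -30.6 ends [ 0.811 -0.015] [ 0.916 -0.077]
```

View pics/wrist12.png

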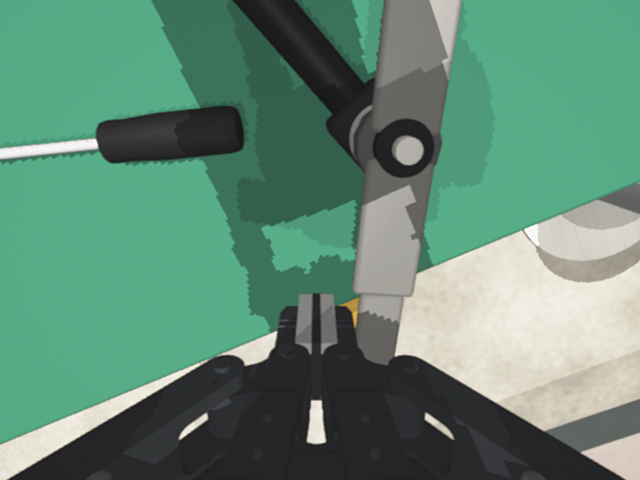

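The blade is in contact with the finger and has turned to -30.6°. I'll continue.

Call:
move_arm(targets=[[0,0.0039,0.0011,-0.05,1],[0,0.0039,0.0011,-0.05,1],[0,0.0039,0.0011,-0.05,1],[0,0.0039,0.0011,-0.05,1],[0,0.0039,0.0011,-0.05,1],[0,0.0039,0.0011,-0.05,1],[0,0.0039,0.0011,-0.05,1],[0,0.0039,0.0011,-0.05,1],[0,0.0039,0.0011,-0.05,1],[0,0.0039,0.0011,-0.05,1]])

```text
t: 11.8
eef_pos: [0.9173, -0.0539, 0.0923]
eef_rot: [-0.023, 0.707, 0.023, 0.707]
contact_force: [0.5, -0.8, 0.2]
opening: -0.0002
```

```bash
python3 st2.py; python3 tub.py 13 wrist scene
```

```text
t 11.8 pos [ 0.9173 -0.0539  0.0923] yaw 93.71 F [ 0.53 -0.84  0.24] q [-0.09  0.82  1.03 -0.    1.29 -1.72]
to start, tool axes [-0.0007 -0.0587 -0.0542] turn 0.798
rel prop in tool frame: r 0.0691 lat -0.0214
wrist tube 2727 ang 12.5 pt [ 0.81  -0.051]
 prop 20599 ang 0.9 ends [ 0.805 -0.037] [ 0.926 -0.035]
 prop 364 ang 0.2 ends [ 0.766 -0.034] [ 0.935 -0.033]
```

View pics/wrist13.png

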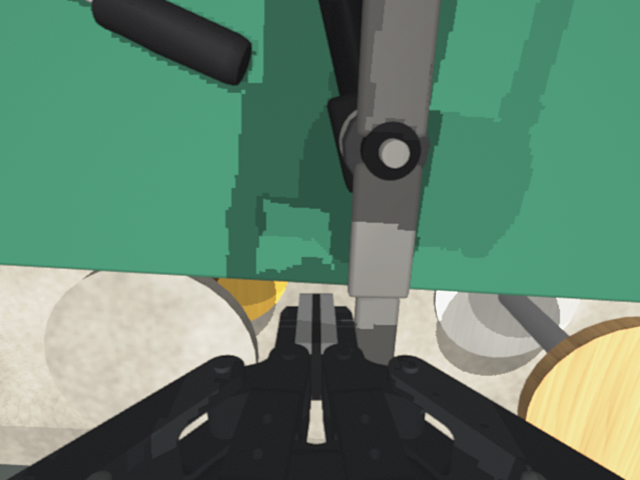

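Blade at about 1°; 17° left. I'll take most of that and then measure.

Call:
move_arm(targets=[[0,0.0035,0.001,-0.05,1],[0,0.0035,0.001,-0.05,1],[0,0.0035,0.001,-0.05,1],[0,0.003,0.0008,-0.04,1],[0,0.002,0.0005,-0.03,1],[0,0,0,0,1]])

```text
t: 12.5
eef_pos: [0.9191, -0.0376, 0.0922]
eef_rot: [-0.1, 0.7, 0.1, 0.7]
contact_force: [0.4, -0.5, -0.6]
opening: -0.0003
```

```bash
python3 st2.py; python3 tub.py 14 wrist scene side
```

```text
t 12.5 pos [ 0.9191 -0.0376  0.0922] yaw 106.25 F [ 0.39 -0.53 -0.64] q [-0.07  0.83  1.03  0.    1.29 -1.92]
to start, tool axes [-0.0007 -0.0606 -0.072 ] turn 1.017
rel prop in tool frame: r 0.0691 lat -0.0208
wrist tube 748 ang 17.0 pt [ 0.812 -0.055]
 prop 20728 ang 14.6 ends [ 0.807 -0.046] [ 0.924 -0.016]
 prop 173 ang -68.8 ends [ 0.92  -0.007] [ 0.933 -0.042]
side tube 271 ang 18.5 pt [ 0.759 -0.069]
 hub 994 [ 0.5974 -0.1179] 17.601272583007812
 prop 79 ang 11.5 ends [ 0.767 -0.054] [ 0.914 -0.024]
```

View pics/wrist14.png

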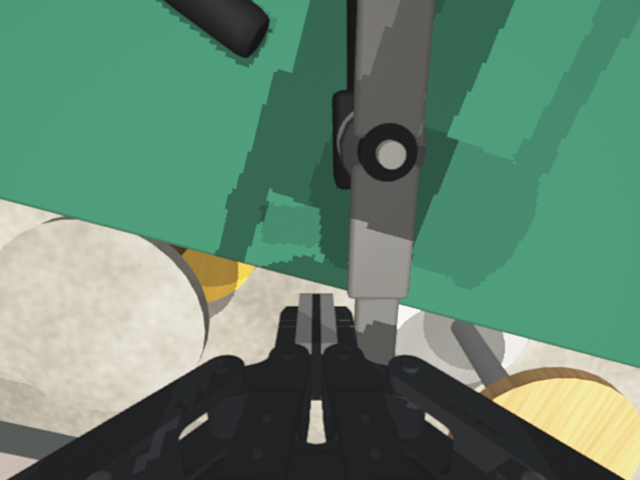

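Call:
move_arm(targets=[[0,0.0015,0.0004,-0.015,1],[0,0.0015,0.0004,-0.015,1],[0,0.001,0,0,1],[0,0,0,0,1]])

```text
t: 13.05
eef_pos: [0.9189, -0.0334, 0.0923]
eef_rot: [-0.111, 0.698, 0.111, 0.698]
contact_force: [-0.6, -1.0, 0.1]
opening: 0.0
```

```bash
python3 st2.py; python3 tub.py 15 wrist
```

```text
t 13.05 pos [ 0.9189 -0.0334  0.0923] yaw 108.01 F [-0.56 -0.98  0.12] q [-0.06  0.82  1.03  0.    1.29 -1.95]
to start, tool axes [-0.0007 -0.0625 -0.0748] turn 1.047
rel prop in tool frame: r 0.0694 lat -0.0188
wrist tube 57 ang 18.4 pt [ 0.819 -0.054]
 prop 20757 ang 17.9 ends [ 0.808 -0.049] [ 0.923 -0.012]
```

The blade is now at 17.9°. I'll back off, rise and check.

Call:
move_arm(targets=[[0,-0.01,0,0,1],[0,-0.03,0,0,1],[0,-0.04,0,0,1],[-0.045,0,0,0,1],[-0.045,0,0,0,1],[-0.04,0,-0.03,0,1],[0,-0.045,-0.04,0,1],[0,-0.045,-0.04,0,1],[0,-0.045,-0.04,0,1],[0,0,0,0,1]])

```text
t: 14.1
eef_pos: [0.8515, -0.2663, 0.223]
eef_rot: [-0.109, 0.699, 0.106, 0.698]
contact_force: [0.6, -0.6, 1.1]
opening: -0.0001
```

```bash
python3 st2.py; python3 tub.py 16 wrist scene side
```

```text
t 14.1 pos [ 0.8515 -0.2663  0.223 ] yaw 107.53 F [ 0.61 -0.56  1.1 ] q [-0.33  0.7   1.   -0.    1.44 -2.21]
to start, tool axes [0.1294 0.1391 0.0603] turn 1.039
rel prop in tool frame: r -0.0648 lat -0.22
wrist tube 4704 ang 17.9 pt [ 0.767 -0.066]
 hub 1847 [ 0.6678 -0.1172] 16.336212158203125
 prop 4911 ang 20.2 ends [ 0.769 -0.068] [ 0.927 -0.009]
scene tube 174 ang 11.3 pt [ 0.725 -0.08 ]
 hub 1491 [ 0.6031 -0.1158] 18.236234664916992
 prop 1103 ang 19.4 ends [ 0.769 -0.064] [ 0.93  -0.007]
side tube 275 ang 17.7 pt [ 0.773 -0.065]
 hub 1027 [ 0.5974 -0.1186] 17.38455581665039
 prop 271 ang 18.7 ends [ 0.765 -0.066] [ 0.926 -0.012]
```

View pics/scene16.png

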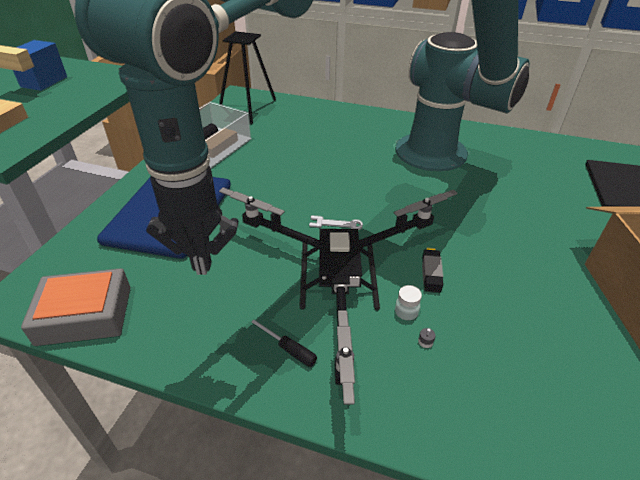

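View pics/wrist16.png

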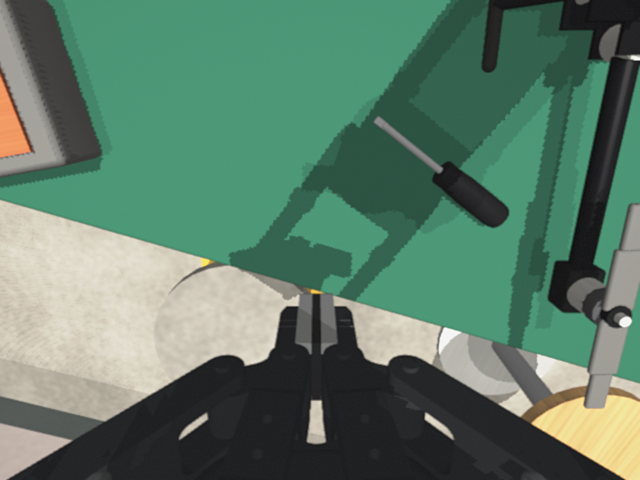

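The prop now reads 18.7 to 20.2° against about 17.9° for the arm. I'll take a closer overhead look to compare the two.

Call:
move_arm(targets=[[0,0.04,0.01,0,1],[0,0.04,0.01,0,1],[0,0.04,0.01,0,1],[0,0.03,0.01,0,1],[0,0,0.01,0,1],[0,0,0,0,1],[0,0,0,0,1]])

```text
t: 14.95
eef_pos: [0.8566, -0.0981, 0.2218]
eef_rot: [-0.111, 0.698, 0.111, 0.698]
contact_force: [0.6, -1.0, 0.2]
opening: -0.0002
```

```bash
python3 st2.py; python3 tub.py 17 wrist scene side
```

```text
t 14.95 pos [ 0.8566 -0.0981  0.2218] yaw 108.07 F [ 0.63 -0.97  0.15] q [-0.14  0.63  1.1  -0.    1.41 -2.03]
to start, tool axes [ 0.1288 -0.0202  0.0044] turn 1.048
rel prop in tool frame: r -0.0098 lat -0.061
wrist tube 3889 ang 14.9 pt [ 0.754 -0.07 ]
 prop 6000 ang 19.0 ends [ 0.767 -0.064] [ 0.927 -0.009]
scene tube 184 ang 10.4 pt [ 0.716 -0.081]
 hub 667 [ 0.6038 -0.1156] 17.553964614868164
 prop 1016 ang 19.2 ends [ 0.77  -0.063] [ 0.93  -0.008]
side tube 271 ang 17.6 pt [ 0.747 -0.073]
 hub 988 [ 0.5972 -0.1179] 18.306108474731445
 prop 116 ang 20.0 ends [ 0.831 -0.044] [ 0.927 -0.009]
```

View pics/wrist17.png

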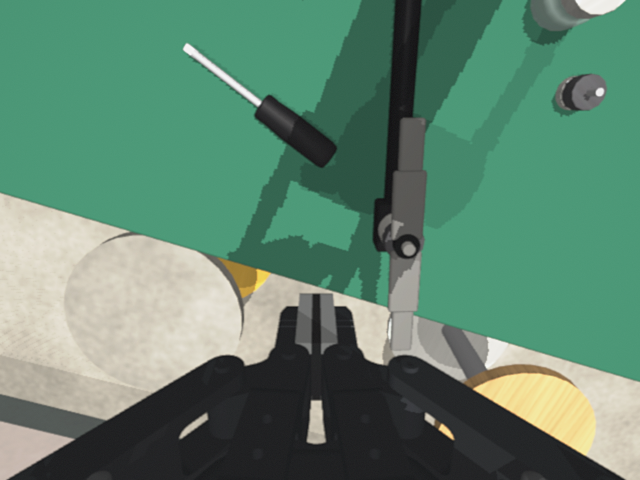

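```bash
cat > fin.py <<'E'
from h import *
from plant import vision
H=np.array([.667,-.093]);u0=np.array([np.cos(.312),np.sin(.312)]);n0=np.array([-u0[1],u0[0]])
def ang(P,tag):
    l=cv2.fitLine(P.astype(np.float32),cv2.DIST_HUBER,0,.001,.001).ravel(); print(tag,len(P),np.degrees(np.arctan(l[1]/l[0])).round(2),"lat of line at r=0/.19:",*[round(float((l[2:]-H)@n0+(r-(l[2:]-H)@u0)*(l[:2]@n0)/(l[:2]@u0)),4) for r in(0,.19)])
for nm in ["wrist","scene","side"]:
    c=vision.calibration(nm);p,d=vision.snapshot(nm);K,R,t=c["camera_matrix"],c["R"],c["t"]
    W=cloud(d,K,R,t); r=(W[...,:2]-H)@u0; l=(W[...,:2]-H)@n0
    hsv=cv2.cvtColor(p,cv2.COLOR_BGR2HSV).astype(int)
    m=(np.abs(W[...,2]-.0665)<.006)&(r>.035)&(r<.16)&(np.abs(l)<.016); 
    # strip edges: centre column of tube per r-bin
    C=[]
    for a in np.arange(.035,.16,.005):
        k=m&(r>=a)&(r<a+.005)
        if k.sum()>5: C.append([a+.0025,(l[k].min()+l[k].max())/2])
    C=np.array(C)
    if len(C)>5: f=np.polyfit(C[:,0],C[:,1],1); print(nm,"tube centre ang",round(17.876+np.degrees(np.arctan(f[0])),2),"bins",len(C),"resid",np.std(C[:,1]-np.polyval(f,C[:,0])).round(4))
    if m.sum()>50: ang(W[m][:,:2],nm+" tube")
    m=(W[...,2]>.1)&(W[...,2]<.117)&(r>.10)&(r<.28)&(np.abs(l)<.03)&(hsv[...,1]<80)
    if m.sum()>50:
        v,uu=np.nonzero(m); Q=np.array([ray(a,b,.1105,K,R,t)[:2] for a,b in zip(uu,v)]); ang(Q,nm+" prop rays")
        rr=(Q-H)@u0; ll=(Q-H)@n0; C=[]
        for a in np.arange(.105,.275,.005):
            k=(rr>=a)&(rr<a+.005)
            if k.sum()>5 and not .165<a<.21: C.append([a,(ll[k].min()+ll[k].max())/2])
        C=np.array(C); f=np.polyfit(C[:,0],C[:,1],1); print("   prop centre ang",round(17.876+np.degrees(np.arctan(f[0])),2),"bins",len(C))
    # fronts
    for nmf,cc in (("A",(.533,-.344)),("B",(.41,.03))):
        k=(W[...,2]>.1)&(W[...,2]<.117)&(np.hypot(W[...,0]-cc[0],W[...,1]-cc[1])<.095)&(hsv[...,1]<80)
        if k.sum()>80:
            v,uu=np.nonzero(k); Q=np.array([ray(a,b,.1105,K,R,t)[:2] for a,b in zip(uu,v)]); print(nm,"front",nmf,k.sum(),cv2.minAreaRect(Q.astype(np.float32)))
E
python3 fin.py
```

```text
wrist tube centre ang 14.31 bins 25 resid 0.0013
wrist tube 3619 15.17 lat of line at r=0/.19: -0.0001 -0.0091
wrist prop rays 6636 19.19 lat of line at r=0/.19: -0.0057 -0.0013
   prop centre ang 19.2 bins 25
scene tube centre ang 16.67 bins 8 resid 0.0003
scene tube 161 7.25 lat of line at r=0/.19: 0.0076 -0.0281
scene prop rays 1179 19.39 lat of line at r=0/.19: -0.007 -0.002
   prop centre ang 19.36 bins 26
scene front A 381 ((0.53989577293396, -0.3572103977203369), (0.13962167501449585, 0.03337983414530754), 77.955078125)
scene front B 473 ((0.42050325870513916, 0.03026483952999115), (0.032870352268218994, 0.17010951042175293), 48.25366973876953)
side tube centre ang 18.0 bins 25 resid 0.0013
side tube 245 17.2 lat of line at r=0/.19: -0.0048 -0.007
side prop rays 322 19.88 lat of line at r=0/.19: -0.0127 -0.0061
   prop centre ang 19.43 bins 23
side front A 790 ((0.5293728113174438, -0.34638047218322754), (0.17094686627388, 0.025854090228676796), 76.79473114013672)
side front B 386 ((0.40678951144218445, 0.018879488110542297), (0.03697360306978226, 0.1693241447210312), 44.95307159423828)
```

Run:
```python
from h import *
from plant import vision
c=vision.calibration("wrist");p,d=vision.snapshot("wrist");K,R,t=c["camera_matrix"],c["R"],c["t"]
W=cloud(d,K,R,t)
pts=[]
for v in range(4,112,4):
    z=W[v,360:450,2]; k=np.nonzero((z>.045)&(z<.075))[0]
    if len(k)<8: continue
    a,b=k.min()+360,k.max()+360
    pts.append(ray((a+b)/2,v,.06,K,R,t)[:2])
    if v%24==4: print(v,a,b,pts[-1].round(4))
P=np.array(pts);f=np.polyfit(P[:,0],P[:,1],1);print("axis ang",np.degrees(np.arctan(f[0])),"at x=.667 y",np.polyval(f,.667),"at .847",np.polyval(f,.847),"resid",np.std(P[:,1]-np.polyval(f,P[:,0])))
# nut
hsv=cv2.cvtColor(p,cv2.COLOR_BGR2HSV)
k=(W[...,2]>.1135)&(W[...,2]<.122)&(W[...,0]>.8)&(W[...,0]<.9)&(np.abs(W[...,1]+.037)<.03);print("nut",k.sum(),W[k].mean(0))
```

```text
4 396 422 [ 0.696 -0.084]
28 394 420 [ 0.7102 -0.0798]
52 393 418 [ 0.7247 -0.075 ]
76 392 416 [ 0.7398 -0.0701]
100 390 414 [ 0.7556 -0.0653]
axis ang 17.86075939902819 at x=.667 y -0.09357459221569753 at .847 -0.0355722849978502 resid 0.000153091442426936
nut 239 [ 0.84643352 -0.03668243  0.11659801]
```

Run:
```python
from plant import arm
print(arm.sign_off()); s=arm.get_state(); print(s["t"],s["contact_force"].round(2))
```

```text
the job is handed in; nothing more can be done
None
the job is handed in; nothing more can be done
```

The tail arm is out at its stop and its propeller lies in line with it to within about 1.4°. I handed the job in at about 15.3 s of the 67 s.

With the gripper shut, I pushed the bare tube round with a fingertip. The side force rose to about 4–5 N with the arm in line with the body, which I took as the stop. I then backed off and turned the propeller about 60° counter-clockwise by its outer blade, with only about 1 N showing.

Last checks:
- **Arm:** the tube's axis measured 17.9° in the world frame and the hub about 17.9°, so it points straight back. Cruder depth fits of the tube gave anything from 7° to 18°. I discounted them because they saw only part of the tube.
- **Propeller:** the three cameras gave 19.2–19.4°, about 1.4° past in-line. I left it, since a correction that small is close to measurement error.
- **Drone:** the hub's position stayed within about 1 mm in both fixed cameras.
- **Bystanders:** the driver, jar, spare motor, battery and wrench look unmoved in the scene picture. In that last view the robot hides the mouse, and the tin isn't visible there. The tool never went near either of them.
- **Robot:** it was standing clear above the drone, touching nothing, at hand-in.

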